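Free the locked T-handle driver from its bench stand

ROBOT

A 6-joint arm with a two-finger parallel gripper is mounted at the origin on a cart in front of the work surface, level with it; the furniture and walls round the work are solid. World frame = base frame: x ahead of the robot, y to its left, z up, the work surface at z = 0. Lengths are in m, angles in rad, forces in N, time in s.
With the tool pointing down it reaches from about 0.275 to 0.825 m from the base axis. Payload 4.9 kg.
Tool frame: the origin (TCP) lies midway between the tips of the shut fingers; the grasp point (between the pads) lies 19 mm behind it (bot.grip_depth is the distance from the TCP to the grasp point, in m); y points along the fingers, x is the direction in which the jaws open and shut, and the axes are right-handed (so a half turn about y gives the same grasp; the last joint's range is limited). The gripper opens to 85 mm and grips with 20 to 120 N. Pads are 22 mm wide; open, the fingers measure 114 mm over their backs; the gripper's body (76 mm by 85 mm) begins 54 mm behind the grasp point. The pads swing forward as they close: fully open they stand 13 mm farther back than shut.
Start: joints at [-1.259, 0.326, -0.193, 1.052, 0, 1.437], TCP at [0.237, -0.496, 0.197] pointing down, gripper open.
Joint ranges: [-2.65, 2.65], [-0.97, 1.79], [-1.3, 1.35], [-1.93, 2.1], [-1.47, 1.37], [-3.14, 3.14]. Speed limits (rad/s): [2.57, 2.57, 3.14, 3.14, 3.14, 3.14].

INTERFACE

Orientations are given as a unit quaternion [w, x, y, z].
In Python, from cell import bot gives the robot as it stands. Calls block until the motion is done:
- bot.move_pose(position, orientation): joint-space move of the TCP to a pose.
- bot.move_linear(position, speed=0.15, rotation=None, until_force=None): straight line of the TCP; rotation=None keeps the orientation; speed is the mean speed in m/s. With until_force (N) it stops when the force on the tool has changed by that much, and returns True; else False.
- bot.goto_joints(angles): joint-space move.
- bot.set_gripper(opening, grasp_force=None): opening from 0.0 (shut) to 1.0 (fully open); grasp_force is the grip in N (None keeps the last); returns when the fingers have stopped.
- bot.wait(seconds).
- bot.solve_ik(position, orientation): joint angles nearest the present ones, or None.
- bot.camera(name): name is "scene" or "side" or "wrist"; returns the picture (384x512x3 uint8, red, green, blue); there is no depth.
- bot.calibration(name): a dict with "mtx" (3x3 intrinsics, pixels), "k1" (the pictures are not rectified: a ray, as slopes to the right and down, at radius r is drawn at 1 + k1 r^2 times it, then the intrinsics apply), "extrinsics" (4x4, takes a point from world to camera coordinates); the wrist camera has in their place "hand_eye" (4x4, takes a point from camera to tool coordinates, whose origin is the TCP and whose axes are the tool frame's). Camera axes: x right, y down, z forward; pixel columns grow to the right and rows downward; lengths in m; the calibration is good to about 2 mm. A picture is of the moment at which its call begins: read the wrist's pose just before it. calibration takes no time and is no camera call.
A pose or a line that the arm cannot do raises bot.PlanningError and nothing moves.
- bot.close_job(): hands the job in, once; it reports no verdict.
Trained networks look in the newest picture that a camera, given by its name, has taken for a name from the list of things; names that differ only in an ending like _2 or _b are one class to them, and where a whole thing is asked for, a point or a joint stands for the part that bears it (a point fixed in the world has none). Each returns a list of dicts, best first, with "confidence" (0 to 1); they miss things now and then, are a little off and sometimes report something else, mostly with a low value. They report only what shows in the picture. A call takes as long as a camera call.
- bot.search_frame(camera, thing): "bbox" ([left, top, width, height] in pixels, round what is visible of it).
Readings, each from a call of its own:
- bot.read_clock(): time.
- bot.read_joint_positions(): joint angles.
- bot.read_joint_vel(): joint speeds.
- bot.read_joint_efforts(): joint torques, N m.
- bot.read_position(): TCP position.
- bot.read_tool_rot(): TCP orientation.
- bot.read_ft_force(): force on the tool from outside, world axes, zero at the start.
- bot.read_moment(): the same for the moment, N m.
- bot.read_gripper_width(): opening from 0.0 (shut) to 1.0 (fully open).
Only numpy, scipy, OpenCV 4.12 (cv2) and the standard library are available. Lean on these libraries where they do the work, as an engineer would, in place of code of your own. Each camera call takes 0.05 s, during which the arm holds its last target. There are 200 camera calls.

TASK

The T-handle driver is locked in its bench stand by a bayonet that you cannot see: turn its handle, either way and regripping if need be, and feel with light upward pulls for the place where it comes free. Draw it straight up out of the stand and stand it, tip down, in the open metal tool pot, letting go only when its tip is down on the pot's floor. Leave the things lying around where they are.

Things in the scene. Friction and masses are not known exactly. Their poses are not given: they have to be found in the camera images.
- stand: Fixed grey stand: foot plate 90x90x8 mm, upright round tube 62 mm outside, 48 mm inside diameter, top 110 mm above the bench. Origin on the tube's axis at bench level, z up. Inside the mouth, hidden by the driver's flange, a fixed lock ring has a straight keyway 48x17 mm, 1 to 7 mm below the tube's top. The stand's yaw does not tell the keyway's direction.
- driver: Driver with black T-handle, 139 mm long, 0.25 kg, upright in the stand. Origin on its axis under its dark round flange (60 mm diameter, 6 mm thick), which at first rests on the tube's top; z up to the handle, x along the T-bar. T-bar 64 mm along x, 16 mm wide, z = 28 to 44 mm; neck 13 mm diameter below it; steel shaft 12 mm diameter from the flange down to z = -95 mm.
- driver_grip (a point): Centre of the T-bar, 36 mm above the driver's origin, same axes as the driver: the place to grip, fingers closing on the 16 mm width.
- driver_lugs (a point): Middle of the two lugs under the flange, z = -10 to -18 mm on the driver, in line with the T-bar (32 mm over both, 11 mm wide). They sit under the keyway with 3 mm of play and rise through it only with the T-bar within about 0.15 rad of it (less if held off-centre), either way round. At the start they are at least 0.4 rad off; only touch can tell how much. With the flange 20 mm up they are out.
- driver_tip (a point): Tip of the driver's shaft, 95 mm below its origin.
- pot: Fixed open round metal tool pot, 62 mm outside and 54 mm inside diameter, 85 mm high, floor 5 mm thick. Origin at the centre of its underside.
- pot_floor (a point): Centre of the pot's inner floor, 5 mm above the bench.
- pliers: Bystander: red-handled pliers lying flat, 156 mm long (y), 54 mm wide, 13 mm high; origin under its middle.
- screwdriver: Bystander: red-handled screwdriver lying flat, 170 mm long (y), 27 mm high; origin under its middle.
- tape_roll: Bystander: roll of masking tape lying flat, 100 mm diameter, 25 mm high; origin under its middle.
- kit_sheets: Bystander: small flat stack of laser-cut plywood sheets, 74 x 152 mm (x, y), 9 mm high; origin under its middle.

How it is judged:
On the way:
1. the driver is unlocked and drawn up: flange more than 20 mm above the stand's top (z of driver in the frame of stand above 0.13 m and horizontal distance between driver and stand below 0.02 m), for 0.1 s.
At the end, for the whole second after the job is handed in: The driver stands in the pot, handle up (leaning less than 40 degrees), its tip inside the pot and within 15 mm of the pot's floor, released and at rest; the pliers, screwdriver, tape roll and plywood sheets are each within 30 mm of where they lay (horizontal distance between driver_tip and pot below 0.027 m and height (world z) of driver_tip below 0.02 m and angle between driver's own z axis and vertical below 0.7 rad and height (world z) of driver above 0.06 m and linear speed of driver below 0.03 m/s and distance of each of pliers, screwdriver, tape_roll, kit_sheets from where it was at the start of the episode below 0.03 m); the robot touches nothing.
It fails at once if the driver is let go of, out of the stand, while its tip is more than 35 mm from the middle of the pot's floor (dropped or put down elsewhere) (contact force between the fingers and driver below 0.05 N and distance between driver_tip and pot_floor above 0.035 m and (horizontal distance between driver and stand above 0.03 m or z of driver in the frame of stand above 0.17 m)).
It fails at once if the pliers is knocked away (more than 30 mm) (distance of pliers from where it was at the start of the episode above 0.03 m).
It fails at once if the screwdriver is knocked away (more than 30 mm) (distance of screwdriver from where it was at the start of the episode above 0.03 m).
It fails at once if the tape roll is knocked away (more than 30 mm) (distance of tape_roll from where it was at the start of the episode above 0.03 m).
It fails at once if the kit sheets is knocked away (more than 30 mm) (distance of kit_sheets from where it was at the start of the episode above 0.03 m).
It also fails if it takes over 72 s, if anything falls off the work surface, if the arm or the gripper's body presses on something with over 40 N, if the wrist force passes 120 N, or if a joint passes its speed limit or range.

## Working session

There is one attempt and no reset: what is moved stays moved. The work goes in short steps, each a Python script; the robot and the scene stay as the last script left them, time stands still between calls to the robot, and variables do not carry over. Pictures are saved under pics/ and viewed, about 8 in all and at most 12, crops included, and the job is handed in when it is done.

```bash
mkdir -p pics; ls; python3 - <<'E'
from cell import bot
import cv2, numpy as np
for c in ["scene","side"]:
    im=bot.camera(c); cv2.imwrite(f"pics/{c}1.png",im[:,:,::-1])
    for t in ["stand","driver","pot","pliers","screwdriver","tape_roll","kit_sheets"]:
        r=bot.search_frame(c,t); print(c,t,[(np.round(d["bbox"]).astype(int).tolist(),round(d["confidence"],2)) for d in r[:2]])
    k=bot.calibration(c); print(np.round(k["mtx"],1).tolist(),k["k1"],np.round(k["extrinsics"],4).tolist())
print(bot.read_clock(), bot.read_tool_rot(), bot.calibration("wrist"))
a=cv2.imread("pics/scene1.png");b=cv2.imread("pics/side1.png")
cv2.imwrite("pics/both.png",cv2.resize(np.vstack([a,b]),None,fx=.78,fy=.78))
E
```

```text
pics
scene stand [([213, 233, 35, 34], 0.94)]
scene driver [([219, 214, 20, 22], 0.64)]
scene pot [([275, 172, 18, 29], 0.86)]
scene pliers [([280, 214, 17, 41], 0.73)]
scene screwdriver [([170, 289, 46, 33], 0.6)]
scene tape_roll [([222, 188, 28, 25], 0.95)]
scene kit_sheets [([325, 153, 21, 27], 0.83), ([220, 212, 18, 25], 0.69)]
[[428.2, 0.0, 258.0], [0.0, 428.2, 191.4], [0.0, 0.0, 1.0]] -0.06095353666927453 [[-0.7487, -0.6627, -0.0159, 0.3963], [-0.4574, 0.5338, -0.7113, 0.3332], [0.4799, -0.5253, -0.7027, 1.1582], [0.0, 0.0, 0.0, 1.0]]
side stand [([227, 230, 41, 40], 0.91)]
side driver [([235, 213, 23, 20], 0.7)]
side pot [([253, 180, 18, 31], 0.74), ([236, 215, 18, 16], 0.17)]
side pliers [([276, 215, 28, 30], 0.71)]
side screwdriver [([213, 294, 60, 15], 0.78), ([251, 181, 20, 32], 0.48)]
side tape_roll [([211, 212, 28, 18], 0.68), ([213, 291, 36, 15], 0.68)]
side kit_sheets [([284, 161, 28, 27], 0.6), ([212, 212, 27, 17], 0.33)]
[[438.2, 0.0, 251.5], [0.0, 438.2, 190.8], [0.0, 0.0, 1.0]] -0.16415235983971707 [[-0.95, -0.312, -0.012, 0.5099], [-0.1527, 0.4977, -0.8538, 0.2059], [0.2723, -0.8093, -0.5205, 1.3572], [0.0, 0.0, 0.0, 1.0]]
0.8 [-0.59815224  0.59816681 -0.37707985  0.37712219] {'mtx': array([[280.78799622,   0.        , 253.57479282],
       [  0.        , 280.78799622, 189.77560284],
       [  0.        ,   0.        ,   1.        ]]), 'k1': -0.052601113233146375, 'hand_eye': array([[ 9.99999952e-01, -3.08834128e-04,  1.34701133e-05,
         1.29337456e-03],
       [-9.63202321e-05, -2.69885843e-01,  9.62892321e-01,
        -1.76303847e-01],
       [-2.93738617e-04, -9.62892277e-01, -2.69885860e-01,
         6.88443898e-02],
       [ 0.00000000e+00,  0.00000000e+00,  0.00000000e+00,
         1.00000000e+00]])}
```

View pics/scene1.png

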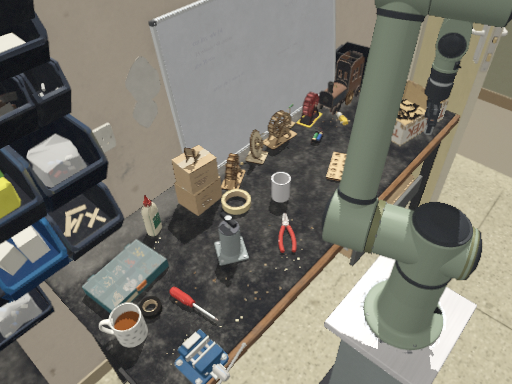

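View pics/side1.png

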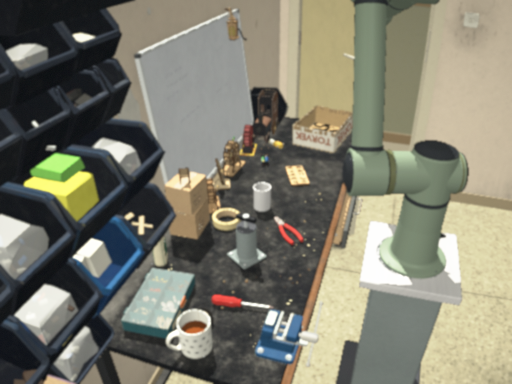

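The scene shows the stand with the driver at about (231,240), the pot at (281,187), the pliers at (287,235), the tape at (236,202), the screwdriver at (192,303) and the sheets at (336,166). In the side view the stand is at (247,243) and the pot at (262,196). I'll triangulate these points and take a closer look with the wrist camera.

```bash
cat > h.py <<'E'
from cell import bot
import cv2, numpy as np
from scipy.spatial.transform import Rotation as R
from scipy.optimize import least_squares
def q(r): x=r.as_quat(); return [x[3],x[0],x[1],x[2]]
def rot(w): return R.from_quat([w[1],w[2],w[3],w[0]])
def down(yaw):  # tool x at yaw in world, tool y = -z
    x=np.array([np.cos(yaw),np.sin(yaw),0]); y=np.array([0,0,-1.]); return R.from_matrix(np.c_[x,y,np.cross(x,y)])
def wristT():
    p=np.array(bot.read_position()); r=rot(bot.read_tool_rot()).as_matrix()
    T=np.eye(4);T[:3,:3]=r;T[:3,3]=p
    return np.linalg.inv(T@bot.calibration("wrist")["hand_eye"])
def proj(k,E,P):
    P=np.atleast_2d(P); c=P@E[:3,:3].T+E[:3,3]; s=c[:,:2]/c[:,2:]
    s=s*(1+k["k1"]*(s**2).sum(1,keepdims=True)); return s@k["mtx"][:2,:2].T+k["mtx"][:2,2]
def ray(k,E,uv):
    d=(np.array(uv)-k["mtx"][:2,2])/np.diag(k["mtx"])[:2]; s=d.copy()
    for _ in range(20): s=d/(1+k["k1"]*(s@s))
    return -E[:3,:3].T@E[:3,3], E[:3,:3].T@np.r_[s,1]
def onz(k,E,uv,z):
    o,d=ray(k,E,uv); return o+d*(z-o[2])/d[2]
def tri(obs):
    f=lambda P:np.concatenate([proj(k,E,P)[0]-uv for k,E,uv in obs])
    return least_squares(f,[.5,0,.1])
E
python3 - <<'E'
from h import *
ks={c:bot.calibration(c) for c in ["scene","side"]}
B=dict(driver=([219,214,20,22],[235,213,23,20]),pot=([275,172,18,29],[253,180,18,31]),pliers=([280,214,17,41],[276,215,28,30]),
 screwdriver=([170,289,46,33],[213,294,60,15]),tape=([222,188,28,25],[211,212,28,18]),sheets=([325,153,21,27],[284,161,28,27]),standfoot=([213,233,35,34],[227,230,41,40]))
for n,bb in B.items():
    o=[(ks[c],ks[c]["extrinsics"],[b[0]+b[2]/2,b[1]+b[3]/2]) for c,b in zip(ks,bb)]
    s=tri(o); print(n,s.x.round(3),round(s.cost,2),[onz(*oo,0.01).round(3).tolist() for oo in o])
for y in np.arange(-3.1,3.2,.4):
    j=bot.solve_ik([.5,.2,.3],q(down(y))); print(round(y,1),None if j is None else np.round(j,2).tolist())
print(rot(bot.read_tool_rot()).as_matrix().round(3).tolist())
E
```

```text
driver [0.499 0.157 0.131] 0.03 [[0.577, 0.087, 0.01], [0.556, -0.003, 0.01]]
pot [ 0.543 -0.149  0.034] 0.54 [[0.555, -0.168, 0.01], [0.557, -0.19, 0.01]]
pliers [ 0.403 -0.003  0.015] 0.21 [[0.407, -0.007, 0.01], [0.403, -0.008, 0.01]]
screwdriver [0.439 0.368 0.029] 0.1 [[0.448, 0.363, 0.01], [0.446, 0.351, 0.01]]
tape [ 0.643 -0.016 -0.005] 0.96 [[0.636, -0.008, 0.01], [0.631, 0.008, 0.01]]
sheets [ 0.457 -0.339  0.041] 1.12 [[0.478, -0.374, 0.01], [0.464, -0.388, 0.01]]
standfoot [0.491 0.169 0.037] 1.2 [[0.503, 0.157, 0.01], [0.506, 0.135, 0.01]]
-3.1 [0.24, 0.26, -0.02, 1.29, 0.0, -1.37]
-2.7 [0.24, 0.26, -0.02, 1.29, 0.0, -1.77]
-2.3 [0.24, 0.26, -0.02, 1.29, 0.0, -2.17]
-1.9 [0.24, 0.26, -0.02, 1.29, 0.0, -2.57]
-1.5 [0.24, 0.26, -0.02, 1.29, 0.0, -2.97]
-1.1 [0.24, 0.26, -0.02, 1.29, 0.0, 2.91]
-0.7 [0.24, 0.26, -0.02, 1.29, 0.0, 2.51]
-0.3 [0.24, 0.26, -0.02, 1.29, 0.0, 2.11]
0.1 [0.24, 0.26, -0.02, 1.29, 0.0, 1.71]
0.5 [0.24, 0.26, -0.02, 1.29, 0.0, 1.31]
0.9 [0.24, 0.26, -0.02, 1.29, 0.0, 0.91]
1.3 [0.24, 0.26, -0.02, 1.29, 0.0, 0.51]
1.7 [0.24, 0.26, -0.02, 1.29, 0.0, 0.11]
2.1 [0.24, 0.26, -0.02, 1.29, 0.0, -0.29]
2.5 [0.24, 0.26, -0.02, 1.29, 0.0, -0.69]
2.9 [0.24, 0.26, -0.02, 1.29, 0.0, -1.09]
[[0.431, 0.0, 0.902], [-0.902, -0.0, 0.431], [0.0, -1.0, 0.0]]
```

```bash
python3 - <<'E'
from h import *
k=bot.calibration("wrist")
for n,p,ts in [("pot",[.545,-.152,.22],["pot"]),("driver",[.499,.16,.31],["driver","stand"])]:
    bot.move_pose(p,q(down(1.2)))
    E=wristT(); np.save(f"E_{n}.npy",E); im=bot.camera("wrist"); cv2.imwrite(f"pics/w_{n}.png",im[:,:,::-1])
    for t in ts: print(t,[(np.round(d["bbox"]).tolist(),round(d["confidence"],2)) for d in bot.search_frame("wrist",t)[:2]])
print(bot.read_clock())
a=cv2.imread("pics/w_pot.png");b=cv2.imread("pics/w_driver.png")
cv2.imwrite("pics/w2.png",np.hstack([a[:,60:452],b[:,60:452]]))
E
```

```text
pot [([245.0, 130.0, 55.0, 59.0], 0.9)]
driver [([231.0, 145.0, 46.0, 53.0], 0.75)]
stand [([221.0, 125.0, 61.0, 58.0], 0.57)]
3.9833
```

View pics/w2.png

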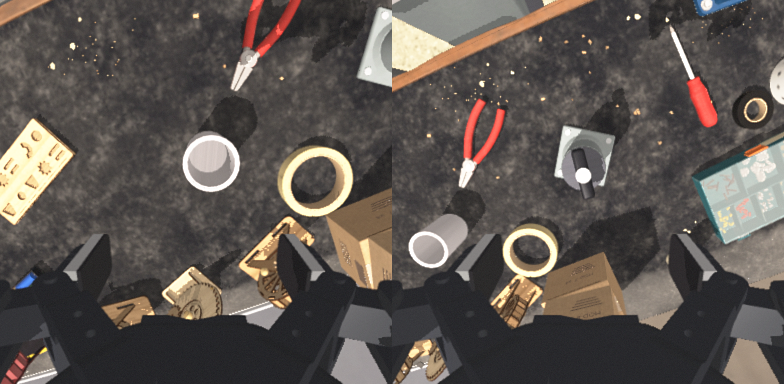

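The left image shows the pot rim centred at about full-frame (271,163). The right image shows the T-bar running from (242,152) to (256,197), with a white dot near (251,175). I'll fit these by overlaying a model.

```bash
python3 - <<'E'
from h import *
k=bot.calibration("wrist")
Ep=np.load("E_pot.npy");Ed=np.load("E_driver.npy")
pot=onz(k,Ep,[271,163],.085); 
a,b=onz(k,Ed,[242,152],.154),onz(k,Ed,[256,197],.154)
print("pot",pot,"bar",a,b,(a+b)/2,np.hypot(*(b-a)[:2]),"yaw",np.arctan2(*(b-a)[1::-1]))
m=(a+b)/2;u=(b-a)[:2]/np.linalg.norm((b-a)[:2]);v=np.array([-u[1],u[0]])
t=np.linspace(0,2*np.pi,60)
def draw(im,E,P,c,s,o): 
    cv2.polylines(im,[np.int32(((proj(k,E,P)-o)*s))],True,c,1)
I1=cv2.imread("pics/w_pot.png")[110:210,220:320];I2=cv2.imread("pics/w_driver.png")[120:220,200:300]
I1=cv2.resize(I1,None,fx=4,fy=4,interpolation=3);I2=cv2.resize(I2,None,fx=4,fy=4,interpolation=3)
draw(I1,Ep,np.c_[pot[0]+.031*np.cos(t),pot[1]+.031*np.sin(t),0*t+.085],(0,0,255),4,[220,110])
draw(I1,Ep,np.c_[pot[0]+.031*np.cos(t),pot[1]+.031*np.sin(t),0*t],(0,255,0),4,[220,110])
c=m[:2]
draw(I2,Ed,[np.r_[c+u*x+v*y,.154] for x,y in [(-.032,-.008),(.032,-.008),(.032,.008),(-.032,.008)]],(0,0,255),4,[200,120])
draw(I2,Ed,np.c_[c[0]+.03*np.cos(t),c[1]+.03*np.sin(t),0*t+.116],(0,255,0),4,[200,120])
draw(I2,Ed,np.c_[c[0]+.031*np.cos(t),c[1]+.031*np.sin(t),0*t+.11],(255,0,0),4,[200,120])
cv2.imwrite("pics/ov.png",np.hstack([I1,I2]))
E
```

```text
pot [ 0.54140001 -0.1310106   0.085     ] bar [0.47496204 0.15314794 0.154     ] [0.53295395 0.14843372 0.154     ] [0.50395799 0.15079083 0.154     ] 0.05818320260784663 yaw -0.0811126527979501
```

View pics/ov.png

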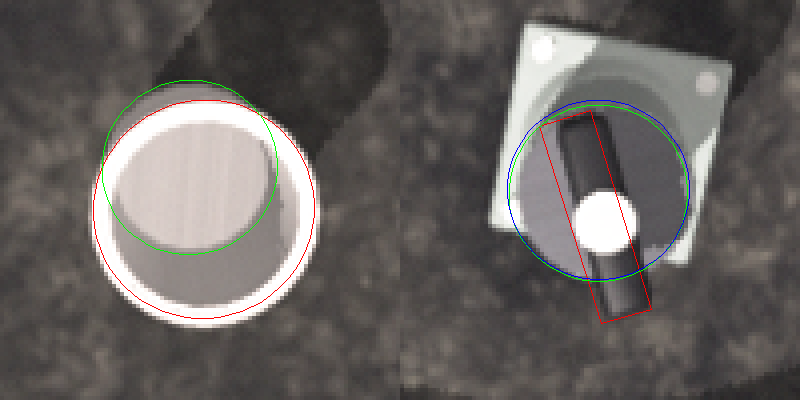

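The pot fit is good to about 1 mm. The bar actually runs from (245.5,148.8) to (257,198.2). Next I'll approach and grip it.

```bash
python3 - <<'E'
from h import *
k=bot.calibration("wrist");Ed=np.load("E_driver.npy")
a,b=onz(k,Ed,[245.5,148.8],.154),onz(k,Ed,[257,198.2],.154)
m=(a+b)/2; yaw=np.arctan2(*(b-a)[1::-1]); print(m,yaw,np.hypot(*(b-a)[:2]))
g=q(down(yaw+np.pi/2))
bot.move_pose([m[0],m[1],.20],g)
E=wristT(); im=bot.camera("wrist"); cv2.imwrite("pics/near.png",im[:,:,::-1])
bot.move_linear([m[0],m[1],.128],.1,until_force=8)
f0=bot.read_ft_force()
bot.set_gripper(0,50); print(bot.read_gripper_width(),f0,bot.read_ft_force(),bot.read_moment(),bot.read_position(),bot.read_joint_positions(),bot.read_clock())
np.save("g.npy",[m[0],m[1],yaw+np.pi/2])
im=cv2.imread("pics/near.png")
u=(b-a)[:2]/np.linalg.norm((b-a)[:2]);v=np.array([-u[1],u[0]]);c=m[:2]
P=proj(k,E,[np.r_[c+u*x+v*y,.154] for x,y in [(-.032,-.008),(.032,-.008),(.032,.008),(-.032,.008)]])
cv2.polylines(im,[np.int32(P)],True,(0,0,255),1)
im2=cv2.cvtColor(bot.camera("wrist"),cv2.COLOR_RGB2BGR)
cv2.imwrite("pics/near2.png",np.hstack([im[:,56:456],im2[:,56:456]]))
E
```

```text
[0.50390297 0.15371882 0.154     ] -0.15050959033193206 0.06260843313708649
0.0017090244948605687 [0.17348384 0.6799573  1.13143563] [ 0.08324114 -0.06462191 -0.16298845] [ 9.85016762e-05 -2.23570401e-02  2.33503451e-02] [0.5038884  0.15370895 0.12797401] [ 1.55919910e-01  3.41848531e-01 -3.58627180e-01  8.70382370e-01
 -1.17164256e-05  3.06444425e-01] 6.1833
```

View pics/near2.png

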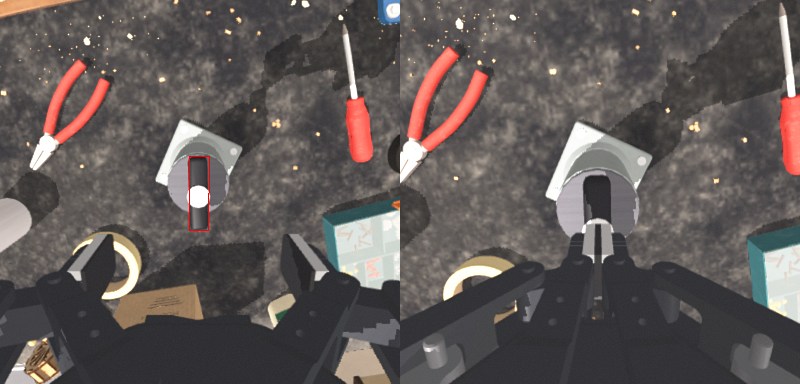

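The gripper reads as shut, but in the right-hand picture the fingers appear to be at the bar. I'll zoom in and read the width again.

```bash
python3 - <<'E'
from h import *
print(bot.read_gripper_width(),bot.read_clock(),bot.read_ft_force())
im=cv2.cvtColor(bot.camera("wrist"),cv2.COLOR_RGB2BGR)
cv2.imwrite("pics/z.png",cv2.resize(im[150:330,150:360],None,fx=3.3,fy=3.3,interpolation=2))
for c in ["scene","side"]:
    im=cv2.cvtColor(bot.camera(c),cv2.COLOR_RGB2BGR);cv2.imwrite(f"pics/{c}z.png",im)
    P=proj(bot.calibration(c),bot.calibration(c)["extrinsics"],bot.read_position())[0].astype(int);print(P)
    z=cv2.resize(im[P[1]-50:P[1]+40,P[0]-45:P[0]+45],None,fx=4,fy=4,interpolation=2); globals()[c]=z
cv2.imwrite("pics/zz.png",np.hstack([scene,side]))
E
```

```text
0.000786999922453772 6.2333 [ 0.20981187 -0.04221299 -0.46067326]
[228 224]
[245 223]
```

View pics/zz.png

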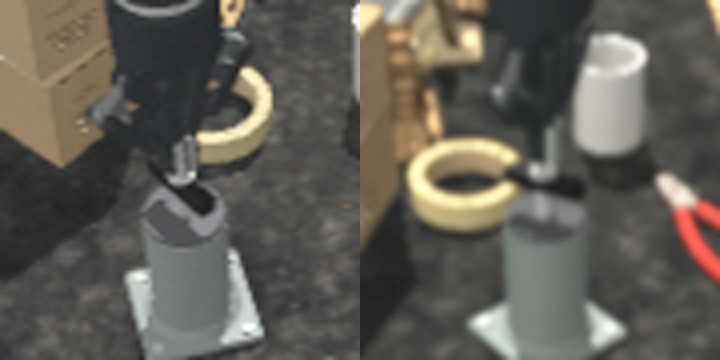

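View pics/z.png

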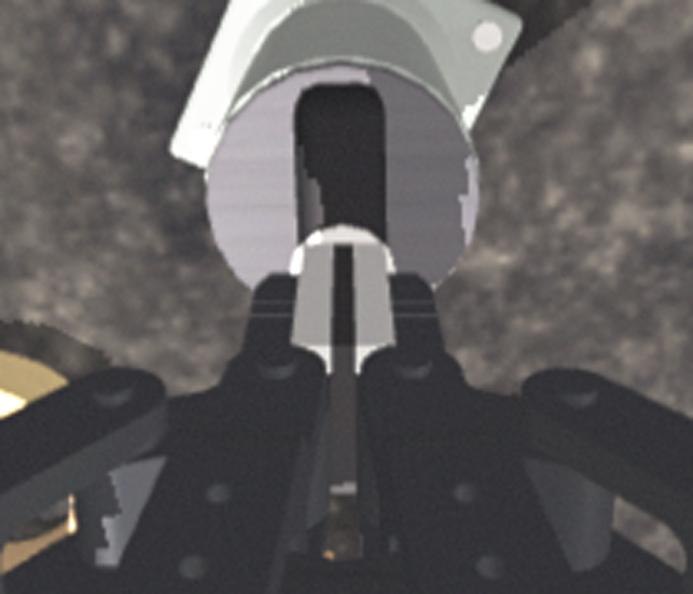

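The fingers shut above the bar, so the tips seem about 25–30 mm shorter than the nominal TCP. I'll measure this by probing down gently, with the fingers shut, onto the bar's top, which is nominally at z=0.154.

```bash
python3 - <<'E'
from h import *
x,y,_=np.load("g.npy")
h=bot.move_linear([x,y,.095],.03,until_force=3)
p=bot.read_position(); print(h,p,bot.read_ft_force(),bot.read_moment())
bot.move_linear([x,y,p[2]+.02],.1); print(bot.read_position(),bot.read_clock())
E
```

```text
True [0.50403038 0.1537382  0.11984756] [-0.57460199  0.61725937  6.92071301] [ 0.00802937  0.25834498 -0.01728377]
[0.5042407  0.15378697 0.1398822 ] 7.2417
```

```bash
python3 - <<'E'
from h import *
print(bot.grip_depth)
x,y,_=np.load("g.npy")
bot.set_gripper(1.0)
h=bot.move_linear([x,y,.096],.06,until_force=6); print(h,bot.read_position(),bot.read_ft_force())
if not h:
    bot.set_gripper(0,60)
    print(bot.read_gripper_width(),bot.read_ft_force(),bot.read_moment(),bot.read_clock())
    im=cv2.cvtColor(bot.camera("wrist"),cv2.COLOR_RGB2BGR)
    cv2.imwrite("pics/z2.png",cv2.resize(im[130:330,130:380],None,fx=2.4,fy=2.4,interpolation=2))
E
```

```text
0.0187
False [0.50416711 0.1537646  0.09619759] [ 0.19108368 -0.96667437  0.80228261]
0.17299492821947035 [-0.11995623  0.02869402  2.52429495] [-0.03832362  0.06194627 -0.00391056] 9.55
```

Gripped: the opening is about 15 mm. Now I'll search by turning in 0.2 rad steps with a light pull at each.

```bash
python3 - <<'E'
from h import *
x,y,yaw=np.load("g.npy"); z0=bot.read_position()[2]
bot.move_linear([x,y,z0+.001],.03)
for i,d in enumerate(np.arange(.35,2.95,.18)):
    bot.move_pose([x,y,z0+.001],q(down(yaw+d)))
    h=bot.move_linear([x,y,z0+.009],.03,until_force=9)
    p=bot.read_position(); f=bot.read_ft_force();w=bot.read_gripper_width(); t=bot.read_clock()
    print(round(d,2),h,(np.array(p)-[x,y,z0]).round(4),np.round(f,1),np.round(bot.read_moment()[2],2),round(w,3),round(t,1))
    if not h: break
    if w<.12 or t>40: break
    bot.move_linear([x,y,z0+.001],.05)
E
```

```text
0.35 True [-0.0018 -0.0003  0.0026] [-0.2 -0.1 -0.6] 0.02 0.168 10.5
0.53 True [-0.0016 -0.0003  0.0027] [-0.5  0.1 -2.5] -0.01 0.171 11.3
0.71 True [-0.0016 -0.0003  0.0033] [-0.4  0.2 -2.2] 0.01 0.172 12.0
0.89 False [0.0003 0.0001 0.0094] [-0.2  0.3 -1.4] 0.02 0.176 13.0
```

```bash
python3 - <<'E'
from h import *
x,y,yaw=np.load("g.npy"); z0=.0962
h=bot.move_linear([x,y,z0+.035],.05,until_force=10); bot.wait(.2)
print(h,bot.read_position(),bot.read_ft_force(),bot.read_gripper_width())
if not h:
    bot.move_linear([x,y,z0+.13],.12,until_force=15); bot.wait(.3)
    print(bot.read_position(),bot.read_ft_force(),bot.read_gripper_width(),bot.read_clock())
zz=[]
for c in ["scene","side"]:
    im=cv2.cvtColor(bot.camera(c),cv2.COLOR_RGB2BGR)
    P=proj(bot.calibration(c),bot.calibration(c)["extrinsics"],bot.read_position())[0].astype(int)
    zz.append(cv2.resize(im[P[1]-45:P[1]+75,P[0]-60:P[0]+60],None,fx=3.3,fy=3.3,interpolation=2))
cv2.imwrite("pics/zl.png",np.hstack(zz))
E
```

```text
False [0.50359669 0.15366638 0.13085279] [ 1.28772307  0.54999469 -2.04689019] 0.1742038660797133
[0.50362252 0.15366738 0.22570806] [ 0.19071888 -0.21486078 -1.70208053] 0.17165572510498317 15.1083
```

View pics/zl.png

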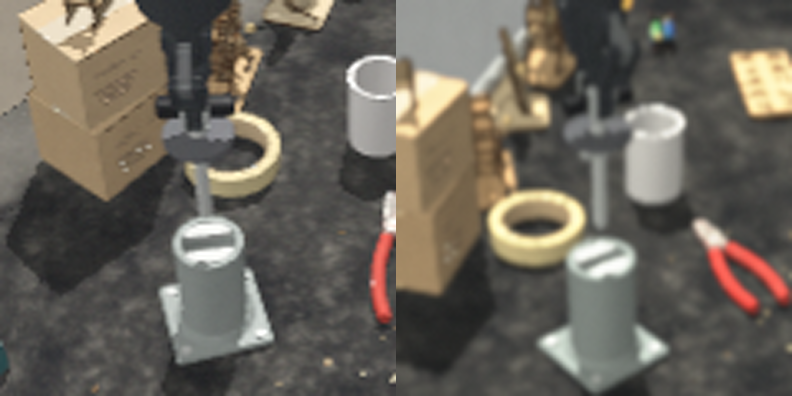

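The driver is out, and the lock ring's keyway can be seen empty in both views. I'll carry it over the pot and check with model overlays.

```bash
python3 - <<'E'
from h import *
x,y,yaw=np.load("g.npy")
pot=np.array([.542,-.131]); T=down(yaw+.89)
bot.move_linear([x,y,.235],.1); bot.move_linear([*pot,.235],.12); bot.wait(.3)
p=bot.read_position(); print(p,bot.read_gripper_width(),bot.read_ft_force(),bot.read_clock())
oz=p[2]-.0962+.110; t=np.linspace(0,2*np.pi,50); zz=[]
for c in ["scene","side"]:
    im=cv2.cvtColor(bot.camera(c),cv2.COLOR_RGB2BGR); k=bot.calibration(c);E=k["extrinsics"]
    o=proj(k,E,[*pot,.1])[0].astype(int)-[45,65]; S=4.4
    z=cv2.resize(im[o[1]:o[1]+120,o[0]:o[0]+90],None,fx=S,fy=S,interpolation=2)
    D=lambda P,col,cl: cv2.polylines(z,[np.int32((proj(k,E,P)-o+.5)*S)],cl,col,1)
    for h,r,cc,col in [(.085,.031,pot,(0,0,255)),(0,.031,pot,(0,0,255)),(oz,.03,p[:2],(0,255,0))]:
        D(np.c_[cc[0]+r*np.cos(t),cc[1]+r*np.sin(t),0*t+h],col,True)
    D([[p[0],p[1],oz],[p[0],p[1],oz-.095]],(255,0,0),False)
    zz.append(z)
cv2.imwrite("pics/ovp.png",np.hstack(zz))
E
```

```text
[ 0.54201071 -0.13088761  0.23502507] 0.17217165987539107 [-0.37257971 -0.27071229 -1.62107374] 18.3
```

View pics/ovp.png

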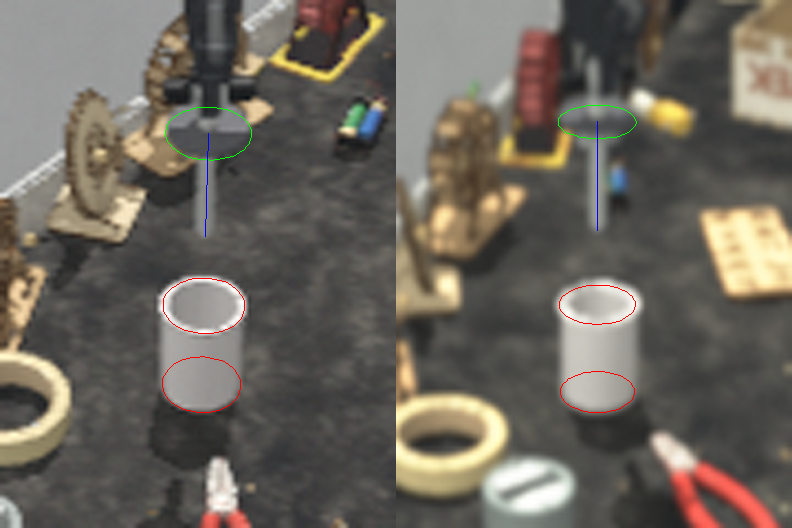

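Both overlays line up with the pot and the shaft. I'll lower the driver to the floor by touch, let go and retreat.

```bash
python3 - <<'E'
from h import *
pot=[.542,-.131]
bot.move_linear([*pot,.10],.1,until_force=10)
h=bot.move_linear([*pot,.078],.03,until_force=4)
p=bot.read_position(); print(h,p,bot.read_ft_force(),bot.read_gripper_width())
if h and p[2]<.094:
    bot.set_gripper(1.0); bot.wait(.5)
    print(bot.move_linear([*pot,.15],.06,until_force=6),bot.read_position(),bot.read_ft_force())
    bot.move_linear([*pot,.28],.12); bot.wait(.5)
    print(bot.read_clock(),bot.read_ft_force()); zz=[]
    for c in ["scene","side"]:
        im=cv2.cvtColor(bot.camera(c),cv2.COLOR_RGB2BGR); k=bot.calibration(c)
        o=proj(k,k["extrinsics"],[*pot,.08])[0].astype(int)-[60,60]
        zz.append(cv2.resize(im[o[1]:o[1]+120,o[0]:o[0]+120],None,fx=3.3,fy=3.3,interpolation=2))
    cv2.imwrite("pics/end.png",np.hstack(zz))
E
```

```text
True [ 0.54234012 -0.13111771  0.08619845] [-0.30363537  0.7608429   5.90964592] 0.17092499772289793
False [ 0.54162424 -0.13086361  0.14950586] [-0.09733127  0.82824998 -0.29498464]
24.5583 [ 0.62115868 -0.71932449 -0.46824382]
```

View pics/end.png

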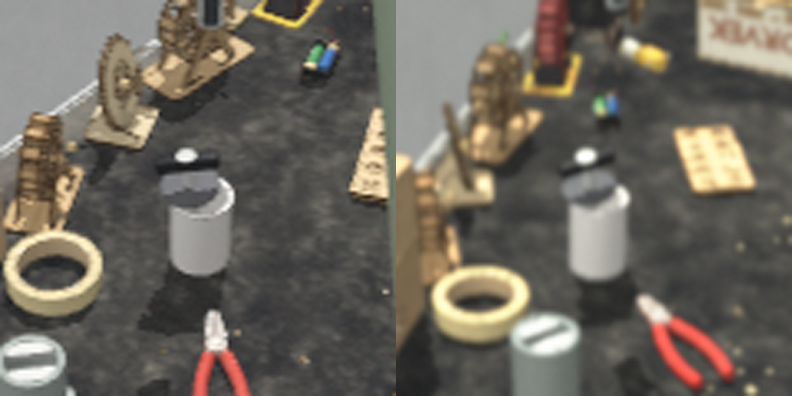

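The driver stands in the pot, leaning slightly. It is released and the gripper is clear, and the pliers, tape roll and sheets look undisturbed.

```bash
python3 -c "
from cell import bot
bot.close_job(); print(bot.read_clock())"
```

```text
the job is handed in; nothing more can be done
the job is handed in; nothing more can be done
```

The driver is unlocked, drawn out of the stand and standing in the tool pot, and I've handed the job in. The clock read 24.6 s at the last check, against the 72 s limit.

- **Unlocking:** The driver came free after turning about 0.89 rad. The pulls at 0.35, 0.53 and 0.71 rad were blocked.
- **Lift and placing:** Camera views after the lift showed the driver out and the keyway empty. Contact in the pot came at tool height 0.0862 m, as expected for the tip on the floor, with about 6 N of force. I let go only then.
- **Last picture:** The driver is in the pot, handle up and leaning moderately against the rim. By eye that is well under 40 degrees; I did not measure it. The gripper is clear.
- **Things lying around:** The pliers, tape roll and sheets in view look undisturbed. The screwdriver was not in that final crop, but the arm never worked near it.

**What disagreed:**
- **Missed grip:** My first grip closed just above the bar. A touch probe put the shut fingertips about 34 mm behind the nominal TCP, so I gripped lower, and the second grip held.
- **Pot position:** My first estimate from the two fixed cameras was about 18 mm off the wrist camera's. Overlays in both fixed views confirmed the wrist value, so I used that.

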